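# Reset the tripped breaker on a bench panel

## Task

One of the three breakers on the panel has tripped: its lever stands halfway. Reset it: push its lever fully to OFF (toward the robot), on through the stiff last part until it comes up firm against its stop, then throw it fully to ON (away from the robot) and let go. Feel your way and never press on a lever harder than 15 N; leave the other two breakers and the things lying about as they are.

Things in the scene. Friction and masses are not known exactly. Their poses are not given: they have to be found in the camera images.
- panel: grey steel mounting plate lying flat on the bench, 144 x 262 mm, top 12 mm above the bench, with the three breakers side by side on it (80 mm between centres along its y). Origin: centre of its underside on the bench; same axes as the breakers. Fixed.
- tripped_breaker: The breaker to reset (any of the three places): dark moulded-case circuit breaker, 120 x 60 mm, 42 mm high at the terminal ends, 64 mm at the raised middle, whose flat face holds the lever; on its back, fixed. Origin: centre of its underside, 12 mm above the bench; z up out of the face; +x (the ON side) points away from the robot, turned by up to 0.3 rad.
- lever (a joint): Angle (rad) of the tripped breaker's lever: 0 = square to the face, positive = leaning toward the breaker's +x (ON), negative = toward -x (OFF). Starts between -0.02 and +0.08; stays where left. Until re-armed it is blocked hard from about +0.12 on. Once re-armed (and it stays so) it goes easily, 1 to 6 N at a fingertip, to a firm ON stop at +0.65.
- lever_tip (a point): Middle of the rounded end of that lever: a white paddle 10 mm thick and 22 mm wide, its end 75 mm from the pivot (61 mm of it stands above the face). Pushed to OFF it slides easily (1 to 3 N), then between -0.03 and -0.39 rad meets the latch and takes 0.2 N m: 3 N at its end, 4 to 6 N at 46 mm above the pivot, 6 to 7 N at 34 mm.
- lever_pivot (a point): Middle of that lever's pivot, which runs along the breaker's y; 14 mm below the face, 62 mm above the bench. The latch re-arms, unseen, 0.15 to 0.20 rad after it is met; 0.03 to 0.06 further is the firm OFF stop, anywhere between -0.23 and -0.62 rad, different each time, where the force climbs steeply: 8 to 10 N means it is reached.
- live_breaker: Neighbour breaker that is switched on; leave it. Same make, size, axes and origin as tripped_breaker.
- live_lever (a joint): Lever of live_breaker, same shape, size and angle convention; stands at ON, about +0.6, and is held only by friction.
- spare_breaker: Neighbour breaker that is switched off; leave it. Same make, size, axes and origin as tripped_breaker.
- spare_lever (a joint): Lever of spare_breaker, same shape, size and angle convention; stands at OFF, about -0.5, and is held only by friction.
- cutters: side cutters with red handles, 125 x 66 x 13 mm, loose beside the panel on its right; leave it. Origin: centre of its underside.
- driver_red: screwdriver with a red handle, 199 x 30 x 27 mm, loose beside the panel on its left; leave it. Origin: centre of its underside.
- spanner_13: steel spanner, 163 x 25 x 8 mm, loose beside the panel on its right; leave it. Origin: centre of its underside.
- elec_tape: roll of black tape, 64 mm across, 19 mm high, loose beside the panel on its left; leave it. Origin: centre of its underside.
- bearing_6203: ball bearing, 40 mm across, 12 mm high, loose behind the panel (away from the robot); leave it. Origin: centre of its underside.
- gear_nylon: white plastic gear, 44 mm across, 14 mm high, loose beside the panel on its left; leave it. Origin: centre of its underside.

How it is judged:
By the outcome, as a careful person would: the job done as asked, in the order asked, and still so for the second after the job is handed in, with the robot touching nothing.
It also fails if it takes over 45 s, if anything falls off the work surface, if the arm or the gripper's body presses on something with over 40 N, if the wrist force passes 120 N, or if a joint passes its speed limit or range.

## Robot

A 7-joint arm with a two-finger parallel gripper is mounted at the origin on a cart in front of the work surface, level with it; the furniture and walls round the work are solid. World frame = base frame: x ahead of the robot, y to its left, z up, the work surface at z = 0. Lengths are in mm, angles in rad, forces in N, time in s.
With the tool pointing down it reaches from about 425 to 950 mm from the base axis. Payload 4.7 kg.
Tool frame: the origin (TCP) lies on the centre line of the jaws, within the pads' length; the fingertips stand 17 mm ahead of it and the grasp point (between the pads) lies 2 mm behind it; z points along the fingers, y is the line along which they close (so a half turn about z gives the same grasp; the last joint's range is limited). The gripper opens to 85 mm and grips with 20 to 120 N. Pads are 22 mm wide; open, the fingers measure 114 mm over their backs; the gripper's body (76 mm by 85 mm) begins 54 mm behind the grasp point. The pads swing forward as they close: fully open they stand 13 mm farther back than shut.
Start: joints at [1.25, 0.469, -0.049, 1.532, 0.024, 1.141, -0.082], TCP at [194.227, -646.469, 248.335] pointing down, gripper open.
Joint ranges: [-2.59, 2.59], [-0.33, 1.99], [-1.39, 1.29], [0.1, 2.45], [-1.04, 4.18], [0.21, 1.99], [-2.66, 2.66]. Speed limits (rad/s): [2.57, 2.57, 3.14, 3.14, 3.14, 3.14, 3.14].

## Interface

Orientations are given as [roll, pitch, yaw] about the fixed x, y, z axes, in that order (R = Rz(yaw) Ry(pitch) Rx(roll)).
In Python, from plant import r, imaging gives the robot as it stands. Calls block until the motion is done:
- r.movep(position, orientation): joint-space move of the TCP to a pose.
- r.line_to(position, max_speed=150, ori=None): straight line of the TCP; ori=None keeps the orientation; max_speed is the mean speed in mm/s.
- r.movej(angles): joint-space move.
- r.grip(opening, f_grip=None): opening from 0.0 (shut) to 1.0 (fully open); f_grip is the grip in N (None keeps the last); returns when the fingers have stopped.
- r.dwell(seconds).
- r.inverse_kinematics(position, orientation): joint angles nearest the present ones, or None.
- r.get_state(): the state.
- imaging.capture(name): name is "scene" or "top" or "wrist"; returns the picture (384x512x3 uint8, red, green, blue); there is no depth.
- imaging.camera_info(name): a dict with "fx", "fy", "cx", "cy" (pixels), "dist" ([k1, k2, p1, p2, k3] as OpenCV has them; the pictures are not rectified), "T" (4x4, takes a point from camera to world coordinates). Camera axes: x right, y down, z forward; pixel columns grow to the right and rows downward; lengths in mm; the calibration is good to about 2 mm. A picture is of the moment at which its call begins: read the wrist's pose just before it. camera_info takes no time and is no camera call; for the wrist camera it gives the pose at the moment of the call.
A pose or a line that the arm cannot do raises r.PlanningError and nothing moves.
- r.close_job(): hands the job in; it is judged then, once.
The state is a dict: "time_s": time; "joint_pos": joint angles; "joint_vel": joint speeds; "joint_torque": joint torques, N m; "tcp_pos": TCP position; "eef_rot": TCP orientation; "wrist_force": force on the tool from outside, world axes, zero at the start; "torque": the same for the moment, N m; "gripper_width": opening from 0.0 (shut) to 1.0 (fully open); "grasp_force": force on a finger pad.
Only numpy, scipy, OpenCV 4.12 (cv2) and the standard library are available. Lean on these libraries where they do the work, as an engineer would, in place of code of your own. Each camera call takes 0.05 s, during which the arm holds its last target. There are 200 camera calls.

## Working session

There is one attempt and no reset: what is moved stays moved. The work goes in short steps, each a Python script; the robot and the scene stay as the last script left them, time stands still between calls to the robot, and variables do not carry over. Pictures are saved under pics/ and viewed, at most 10 in all, crops included, and the job is handed in when it is done.

```bash
ls; mkdir -p pics; python3 - <<'E'
from plant import r, imaging
import cv2,numpy as np
for n in("scene","top"):
    cv2.imwrite(f"pics/{n}0.png",imaging.capture(n)[:,:,::-1]); c=imaging.camera_info(n); print(n,c["fx"],c["dist"],np.round(c["T"],2).tolist())
s=r.get_state();print(s)
E
```

```text
pics
scene 499.4546801682365 [-0.19617819  0.          0.          0.          0.        ] [[-0.74, -0.48, 0.47, -203.73], [-0.67, 0.53, -0.52, 765.43], [0.0, -0.7, -0.71, 1124.02], [0.0, 0.0, 0.0, 1.0]]
top 493.8518121596243 [0.04673213 0.         0.         0.         0.        ] [[0.01, -0.98, 0.2, 208.26], [-1.0, -0.01, 0.02, 1.78], [-0.01, -0.2, -0.98, 1328.56], [0.0, 0.0, 0.0, 1.0]]
{'time_s': 0.1, 'joint_pos': array([ 1.25009996,  0.46938557, -0.04858577,  1.53358158,  0.02409496,
        1.14100483, -0.08230207]), 'joint_vel': array([ 0.00125225, -0.00212271,  0.00080853, -0.00268107, -0.00096739,
       -0.00032372,  0.00010602]), 'joint_torque': array([ 2.63062184e-04, -5.11515391e+01, -4.69746091e-02, -2.38392144e+01,
        1.08063634e-02,  4.33584326e-03,  5.85141279e-06]), 'tcp_pos': array([ 194.04551933, -645.98514904,  247.34658486]), 'eef_rot': array([-3.13979973e+00,  6.24593171e-05,  2.91813229e-01]), 'wrist_force': array([-0.85514088, -0.24479079, -0.20608304]), 'torque': array([ 0.05390546, -0.03980424, -0.00520739]), 'grasp_force': 0.0, 'gripper_width': 1.0021119356882016}
```

View pics/top0.png

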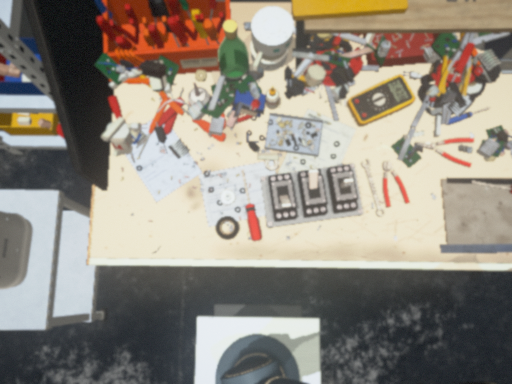

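View pics/scene0.png

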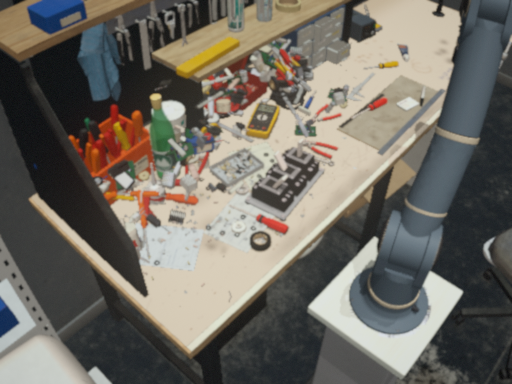

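The top view shows the panel around pixel (313,193), with three breakers at about (283,196), (313,191) and (343,186). The next step is a closer look with the wrist camera.

```bash
cat > h.py <<'E'
from plant import r, imaging
import cv2,numpy as np
def K(c): return np.array([[c["fx"],0,c["cx"]],[0,c["fy"],c["cy"]],[0,0,1]])
def ray(c,uv):
    p=cv2.undistortPoints(np.array(uv,float).reshape(-1,1,2),K(c),np.array(c["dist"]))[:,0]
    T=np.array(c["T"]);d=np.c_[p,np.ones(len(p))]@T[:3,:3].T
    return T[:3,3],d
def onz(c,uv,z):
    o,d=ray(c,uv);return o+d*((z-o[2])/d[:,2])[:,None]
def proj(c,P):
    T=np.linalg.inv(np.array(c["T"]));P=np.atleast_2d(P)@T[:3,:3].T+T[:3,3]
    return cv2.projectPoints(P,np.zeros(3),np.zeros(3),K(c),np.array(c["dist"]))[0][:,0]
E
python3 - <<'E'
from h import *
np.set_printoptions(precision=1,suppress=True)
c=imaging.camera_info("top")
print(onz(c,[[313,193],[264,178],[268,228],[361,213],[352,166]],12))
print(np.round(imaging.camera_info("wrist")["T"],2), imaging.camera_info("wrist")["fx"])
E
```

```text
[[ 479.4 -147.6   12. ]
 [ 520.1  -14.4   12. ]
 [ 382.5  -26.    12. ]
 [ 425.8 -275.2   12. ]
 [ 555.8 -254.9   12. ]]
[[   0.3   -0.9   -0.2  257.9]
 [  -1.    -0.3   -0.1 -627.3]
 [  -0.     0.3   -1.   371.6]
 [   0.     0.     0.     1. ]] 316.31898868949355
```

```bash
python3 - <<'E'
from h import *
import pickle
np.set_printoptions(precision=3,suppress=True)
r.movep([470,-145,290],[np.pi,0,0.16])
for i,p in enumerate([[455,-145,290],[455,-195,290]]):
    r.line_to(p); r.dwell(.3)
    c=imaging.camera_info("wrist");im=imaging.capture("wrist")
    pickle.dump((c,im),open(f"w{i}.pkl","wb"));cv2.imwrite(f"pics/w{i}.png",im[:,:,::-1])
s=r.get_state();print(s["time_s"],s["tcp_pos"],s["eef_rot"],s["wrist_force"]);print(np.array(c["T"]))
E
```

```text
3.6 [ 455.079 -194.354  290.093] [ 3.142 -0.     0.161] [-0.441  0.092  0.144]
[[   0.162   -0.952   -0.261  520.783]
 [  -0.987   -0.156   -0.043 -183.684]
 [  -0.       0.264   -0.964  414.401]
 [   0.       0.       0.       1.   ]]
```

View pics/w0.png

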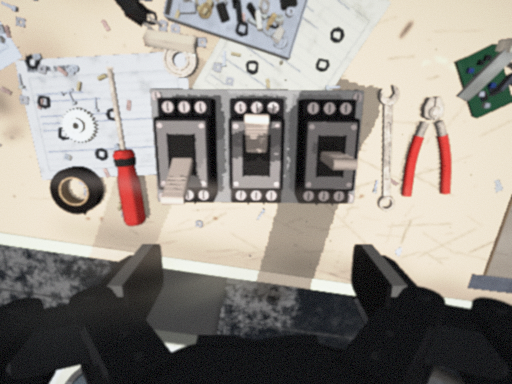

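View pics/w1.png

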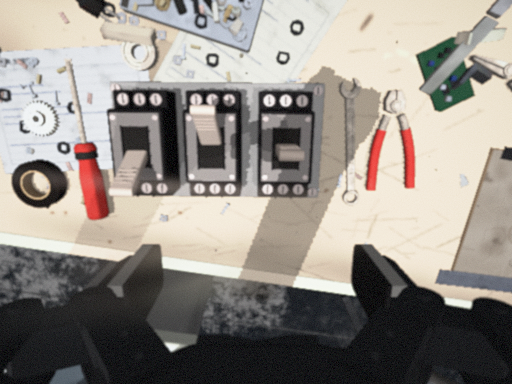

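The left lever leans toward the robot (OFF) and the middle one leans away (ON). The right one stands square, at w0 (338,160) and w1 (288,152), so it is the tripped breaker. I'll enlarge that area and measure the panel corners.

```bash
python3 - <<'E'
from h import *
import pickle
np.set_printoptions(precision=1,suppress=True)
C=[[[151,90],[362,90],[356,203],[158,203]],[[111,82],[325,84],[318,196],[109,195]]]
out=[]
for i in(0,1):
    c,im=pickle.load(open(f"w{i}.pkl","rb"))
    P=onz(c,C[i],12);print(P[:,:2].ravel(),P.mean(0),[np.linalg.norm(P[j]-P[j-1]) for j in range(4)])
    x0,y0=(290,80) if i==0 else (235,75)
    out.append(cv2.resize(im[y0:y0+130,x0:x0+90],None,fx=4.4,fy=4.4,interpolation=cv2.INTER_CUBIC))
cv2.imwrite("pics/z.png",np.hstack(out)[:,:,::-1])
E
```

```text
[ 522.3   -4.7  563.2 -256.7  423.1 -284.   380.9  -24.4] [ 472.3 -142.5   12. ] [np.float64(142.73820938447793), np.float64(255.29990793498285), np.float64(142.75299460214345), np.float64(262.9939329564349)]
[ 523.3   -5.5  562.5 -260.1  424.2 -281.4  381.    -8.8] [ 472.8 -138.9   12. ] [np.float64(142.333791757415), np.float64(257.6107902745798), np.float64(139.91043196955687), np.float64(275.96474462334436)]
```

View pics/z.png

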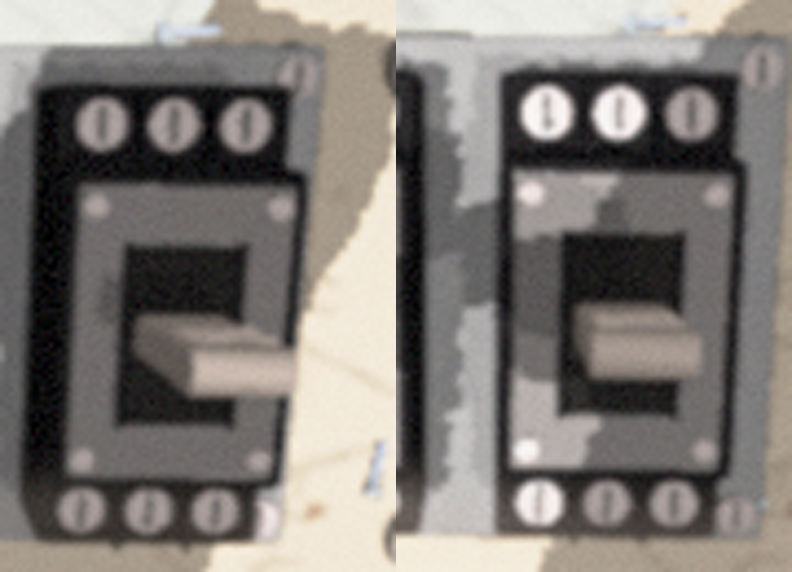

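```bash
python3 - <<'E'
from h import *
import pickle
np.set_printoptions(precision=2,suppress=True)
S=[[[95,206],[280,208],[258,461],[80,461]],[[134,194],[320,194],[308,450],[130,450]]]
W=[[[127,246],[246,246],[236,424],[118,424]],[[166,236],[288,236],[281,414],[162,410]]]
L=[[242,370],[250,354]]; O=[(290,80),(235,75)]
R=[]
for i in(0,1):
    c,im=pickle.load(open(f"w{i}.pkl","rb"))
    f=lambda a:(np.array(a)+.5)/4.4-.5+O[i]
    for Q in(S,W):
        P=onz(c,f(Q[i]),76)[:,:2];x=P[0]+P[1]-P[2]-P[3];y=P[0]+P[3]-P[1]-P[2]
        print(P.mean(0),np.arctan2(x[1],x[0]),np.arctan2(-y[0],y[1]),np.linalg.norm(x)/2,np.linalg.norm(y)/2)
    o,d=ray(c,f([L[i]]));R.append((o,d[0])); print("tip@137",onz(c,f([L[i]]),137))
(o1,d1),(o2,d2)=R
t=np.linalg.lstsq(np.c_[d1,-d2],o2-o1,rcond=None)[0];print(o1+d1*t[0],o2+d2*t[1])
E
```

```text
[ 485.2  -220.12] 0.14913941285093585 0.15613188340000458 62.09408097986 44.283112594410404
[ 485.47 -220.96] 0.16930941498016472 0.16139338130359748 43.514977261763086 28.909977739531
tip@137 [[ 487.23 -218.87  137.  ]]
[ 485.38 -220.27] 0.15464386833150232 0.16253717080939137 61.79095783450602 44.08254278888137
[ 485.33 -220.6 ] 0.15502609659297492 0.14545015402415556 42.4984120426912 29.212691841190143
tip@137 [[ 486.97 -220.08  137.  ]]
[ 486.38 -220.99  130.04] [ 486.13 -220.99  130.07]
```

Both views agree: pivot at (485.3, -220.5), yaw 0.155, tip about 1.5 mm ahead of it, which is about 0.03 rad. The panel centre plus 80 mm gives the same spot. Next: shut the gripper, come down on the far (ON) side and advance gently.

```bash
cat >> h.py <<'E'
yaw=0.155;ex=np.array([np.cos(yaw),np.sin(yaw),0]);piv=np.array([485.3,-220.5,0]);ori=[np.pi,0,yaw]
def at(x,z): return piv+ex*x+[0,0,z]
def S():
    s=r.get_state();return s["time_s"],(s["tcp_pos"]-piv)@ex,s["wrist_force"]
def tare(n=6):
    F=[]
    for _ in range(n): r.dwell(.03);F.append(S()[2])
    return np.mean(F,0)
E
python3 - <<'E'
from h import *
np.set_printoptions(precision=2,suppress=True)
r.line_to(at(42,230),200,ori); r.grip(0.0,20)
print(S())
r.line_to(at(42,129),120,ori); r.dwell(.2)
f0=tare();print(S(),f0)
x=42
while x>12:
    x-=1.0; r.line_to(at(x,129),30)
    t,a,F=S();f=(F-f0)@ex
    print(round(t,2),x,round(a,2),round(f,2))
    if abs(f)>1.0:break
np.save("f0.npy",f0)
cv2.imwrite("pics/c.png",imaging.capture("wrist")[:,:,::-1])
E
```

```text
(4.9917, np.float64(41.971704099895135), array([-0.21,  0.21,  0.04]))
(6.3833, np.float64(42.0813484996823), array([ 0.02,  0.25, -0.38])) [-0.21  0.29 -0.05]
6.63 41.0 40.87 0.36
6.88 40.0 39.9 -1.08
```

View pics/c.png

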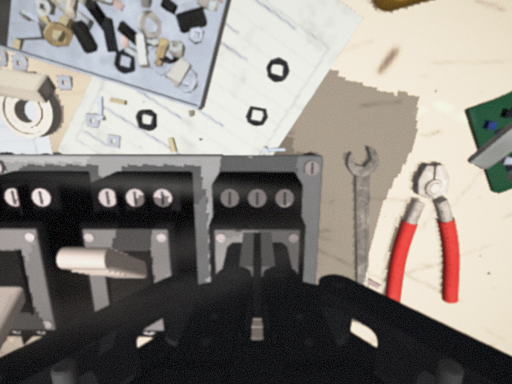

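The view is clear: the shut fingers, around (257,280), are over the tripped breaker on its ON side. The -1 N reading was motion noise, so I'll go on pushing with short settled readings.

```bash
python3 - <<'E'
from h import *
f0=np.load("f0.npy");x=40;st=1.5
log=[]
while x>-42:
    x-=st; r.line_to(at(x,129),40)
    f=(S()[2]-f0)@ex
    if f>2.5: f=(tare(3)-f0)@ex
    log.append((round(x,1),round(float(f),1)))
    if f>8.5:
        r.dwell(.1); f=(tare(5)-f0)@ex; log.append(("chk",round(float(f),1)))
        if f>8.5: break
    st=1.5 if (f<1.5 and x>24) else 1.0 if f<6 else .4
    if S()[0]>31: break
print(log,S())
E
```

```text
[(38.5, 0.2), (37.0, -0.6), (35.5, 0.3), (34.0, 0.3), (32.5, 0.2), (31.0, -0.1), (29.5, 1.0), (28.0, 0.0), (26.5, 0.3), (25.0, 0.4), (23.5, 0.1), (22.5, 0.5), (21.5, 0.2), (20.5, 1.0), (19.5, -0.9), (18.5, 0.3), (17.5, 0.9), (16.5, 1.7), (15.5, 1.9), (14.5, 2.0), (13.5, 1.2), (12.5, 1.2), (11.5, 1.5), (10.5, 3.6), (9.5, 3.9), (8.5, 3.7), (7.5, 4.4), (6.5, 3.5), (5.5, 3.3), (4.5, 3.6), (3.5, 4.1), (2.5, 3.8), (1.5, 4.0), (0.5, 3.2), (-0.5, 3.3), (-1.5, 5.4), (-2.5, 6.0), (-3.5, 6.4), (-3.9, 8.0), (-4.3, 7.9), (-4.7, 8.3), (-5.1, 8.3), (-5.5, 8.7), ('chk', 8.7)] (19.95, np.float64(-2.9283932844858924), array([ 8.93506078,  0.95527095, -1.96301148]))
```

The force sits at about 3.7 N from x=10.5 down to -0.5, which is the latch, over roughly 0.24 rad. It then climbs steeply to 8.7 N, so this is the OFF stop. I'll nudge it once more to confirm, then go over the top and throw it to ON.

```bash
python3 - <<'E'
from h import *
f0=np.load("f0.npy");log=[]
r.line_to(at(-6.1,129),40);r.dwell(.1);print((tare(4)-f0)@ex)
r.line_to(at(12,129),100);r.line_to(at(12,180),200);r.line_to(at(-64,180),200);r.line_to(at(-64,129),120);r.dwell(.2)
f0=tare();print(S(),f0)
x=-64;st=4
while x<40:
    x+=st; r.line_to(at(x,129),40)
    f=-(S()[2]-f0)@ex
    if f>2.5: f=-(tare(3)-f0)@ex
    log.append((round(x,1),round(float(f),1)))
    if f>8.3: break
    st=4 if x<-50 else 1.5 if f<4 else 1.0 if f<5.5 else .5
    if S()[0]>40: break
print(log,S())
E
```

```text
9.870379101450318
(22.6833, np.float64(-63.8570780777828), array([-0.26567491,  0.75278727, -0.22938098])) [-0.5849269   0.09445172  0.05709678]
[(-60, -0.3), (-56, -0.2), (-52, 0.0), (-48, -1.4), (-46.5, -0.5), (-45.0, 1.2), (-43.5, -0.9), (-42.0, -0.6), (-40.5, -0.1), (-39.0, -1.2), (-37.5, 0.3), (-36.0, -1.0), (-34.5, 0.7), (-33.0, -0.3), (-31.5, -0.2), (-30.0, -0.1), (-28.5, 0.2), (-27.0, -0.6), (-25.5, 0.0), (-24.0, 0.3), (-22.5, 0.1), (-21.0, 0.1), (-19.5, 0.6), (-18.0, 0.4), (-16.5, 0.2), (-15.0, 0.6), (-13.5, 0.6), (-12.0, 1.0), (-10.5, -0.5), (-9.0, -0.3), (-7.5, 0.2), (-6.0, -0.4), (-4.5, 0.6), (-3.0, 1.0), (-1.5, 0.5), (0.0, 0.6), (1.5, 1.0), (3.0, 0.6), (4.5, 0.6), (6.0, 0.7), (7.5, 1.4), (9.0, 0.9), (10.5, 0.6), (12.0, 1.1), (13.5, 0.4), (15.0, -0.6), (16.5, -0.1), (18.0, -0.9), (19.5, -0.5), (21.0, 1.3), (22.5, 0.0), (24.0, 1.5), (25.5, 4.4), (26.5, 6.7), (27.0, 7.7), (27.5, 8.4)] (37.0833, np.float64(24.192104130422404), array([-9.61997185, -0.97132838,  6.06073271]))
```

The lever passed the blocked zone freely, so the latch re-armed, and it came up firm at x≈24 (≈+0.65). I'll let go, lift clear and check.

```bash
python3 - <<'E'
from h import *
r.line_to(at(-5,129),120);r.line_to(at(-30,230),150);r.dwell(.3)
cv2.imwrite("pics/e.png",imaging.capture("wrist")[:,:,::-1]);print(S())
E
```

```text
(38.6917, np.float64(-30.06180418874187), array([-0.10549859,  0.36373035,  0.1599077 ]))
```

View pics/e.png

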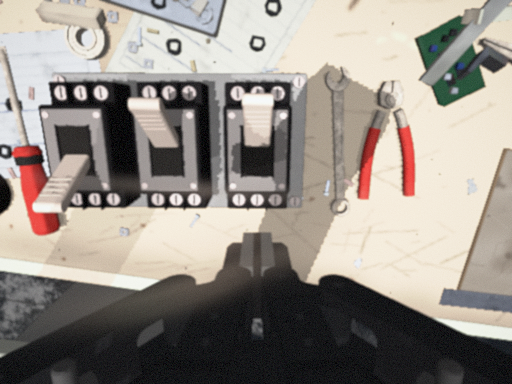

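The right lever, tip at (257,100), now leans to ON like the live one at (145,105). The spare still leans to OFF at (60,195), the tools lie where they were, and the gripper is clear.

```bash
python3 -c "
from plant import r
print(r.close_job())"
```

```text
the job is handed in; nothing more can be done
None
```

The right-hand breaker was the tripped one: I pushed it to its OFF stop (about 9.9 N along the push), threw it to the ON stop (8.4 N along the push, about 11 N in total) and let go, and handed the job in at about 39 s with the neighbours and tools looking undisturbed in the last picture.

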